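# Comb spacer rods into a feeder tray

### The job

Comb through the grooved tray with the rake until each of the three loose rods lies down in a groove of its own; do not touch the rods with the gripper. Then stand the rake back upright on its rubber mat and let go of it, and last of all push the tray along its rails until it is fully home at the feeder, with the rods still in their grooves. Leave everything else on the bench where it is.

Things in the scene. Friction and masses are not known exactly. Their poses are not given: they have to be found in the camera images.
- tray_mid (a point): Grey plastic grooved tray with a steel rim, 260 mm (x) by 130 mm (y), sliding on two rails. Point: plan centre of the tray at the level of the groove bottoms, 34 mm above the bench. y runs along the grooves, towards the blue feeder head; x across them. Six V-grooves (90 degrees) at 26 mm pitch, centred at x = -65, -39, -13, 13, 39, 65 mm, 13 mm deep: narrow rounded crests 13 mm above this point
- tray_ledge (a point): Flat ledge of the tray at crest height (47 mm above the bench), from the last crest (78 mm from the tray's centre) to the rim (inner face 124 mm); an equal ledge lies at the other side, x = -78 to -124 mm. Point: middle of the +x ledge. Between the end walls the space along y is 118 mm (the rake fits with 7 mm to spare at either end). A thin rim all round stands 60 mm above the bench. Axes as the tray's
- tray (a joint): position of the tray on its rails in m: 0 drawn out (as it starts), 0.10 fully home against the stop at the feeder; grows as the tray moves along its own +y. Moves in no other way; takes about 4 N to slide and stays where it is left
- tray_handle (a point): Black upright push plate on the tray's end wall away from the feeder (-y end): 60 mm wide along the tray's x, 10 mm thick along y, top edge 100 mm above the bench, free above 60 mm. Point: centre of the plate, 85 mm above the bench, at y = -71 mm from the tray's centre; axes as the tray's
- dock_base (a point): Fixed feeder dock: aluminium base with two steel rails and, at its +y end, a blue feeder head 270 mm wide, 89 mm high. Point: on the bench under the middle of the rails; y runs along the rails to the feeder head, whose face is 140 mm from the point
- rake_grip (a point): Upright wooden handle of the rake, which stands on its tines: flat sides, 24 mm along x, 30 mm along y, from 66 to 124 mm above the tine tips. Point: on the handle's axis, 94 mm above the tips; z up the handle. The rake weighs 0.22 kg. Hold it by the handle; its head is sprung on two pins and gives up to 15 mm upwards under about 2 to 3 N
- rake_foot (a point): Foot of the rake: middle of its head at the level of the tine tips (head not pressed up), axes as for the grip. Steel head 34 mm along x, 104 mm along y, underside 26 mm above the tips; two rows of seven flat-ended tines at x = -12 and 12 mm, 6 mm thick, reaching to 52 mm either side in y, gaps 8 mm. Drawn along its x with the tips 1 to 3 mm above the crests it clears seated rods
- mat_mid (a point): Square black rubber mat, 160 mm, 4 mm thick, fixed to the bench, on which the rake stands. Point: centre of its upper face
- rake: the rake as a whole: origin at its foot, same axes
- rod1_mid (a point): One of three alike steel rods, 100 mm long, 10 mm across, round ends, 35 to 70 g, lying askew over the crests of the tray. Point: its centre (18 mm above tray_mid on the crests or ledges, 6 to 7 mm when it lies in a groove); x along the rod. A rod on the crests slides and rolls easily
- rod1: the same rod as a whole: origin on its skin, 5 mm from its centre; x along the rod
- rod2_mid (a point): One of three alike steel rods, 100 mm long, 10 mm across, round ends, 35 to 70 g, lying askew over the crests of the tray. Point: its centre (18 mm above tray_mid on the crests or ledges, 6 to 7 mm when it lies in a groove); x along the rod. A rod on the crests slides and rolls easily
- rod2: the same rod as a whole: origin on its skin, 5 mm from its centre; x along the rod
- rod3_mid (a point): One of three alike steel rods, 100 mm long, 10 mm across, round ends, 35 to 70 g, lying askew over the crests of the tray. Point: its centre (18 mm above tray_mid on the crests or ledges, 6 to 7 mm when it lies in a groove); x along the rod. A rod on the crests slides and rolls easily
- rod3: the same rod as a whole: origin on its skin, 5 mm from its centre; x along the rod
- capacitor_mid (a point): bystander: grey can standing on end, 60 mm across, 104 mm high; point at its centre
- transformer_mid (a point): bystander: transformer, 85 by 84 by 70 mm high; point at its centre
- screwdriver_grip (a point): bystander: orange-handled screwdriver lying on the bench; point on its handle
- wrench_grip (a point): bystander: steel wrench lying on the bench; point on its handle
- spool_mid (a point): bystander: black spool, 90 mm across, 60 mm high; point at its centre
- meter_mid (a point): bystander: white meter lying flat, 85 by 140 by 40 mm; point at its centre
There are look-alikes about, which are no part of the job. Of the things shaped like the part that bears mat_mid, the black one is meant. Leave any yellow look-alike of the rake alone.

How it is judged:
By the outcome, as a careful person would: the job done as asked, in the order asked, and still so for the second after the job is handed in, with the robot touching nothing.
It also fails if it takes over 61 s, if anything falls off the work surface, if the arm or the gripper's body presses on something with over 40 N, if the wrist force passes 120 N, or if a joint passes its speed limit or range.

### The arm

A 6-joint arm with a two-finger parallel gripper is mounted at the origin on the work surface. World frame = base frame: x ahead of the robot, y to its left, z up, the work surface at z = 0. Lengths are in m, angles in rad, forces in N, time in s.
With the tool pointing down it reaches from about 0.325 to 0.875 m from the base axis. Payload 4.4 kg.
Tool frame: the origin (TCP) lies between the finger pads; the fingertips stand 14 mm ahead of it and the grasp point (between the pads) lies 5 mm behind it (manip.tcp_to_tips is the distance from the TCP to the fingertips, in m); z points along the fingers, x is the direction in which the jaws open and shut, and the axes are right-handed (so a half turn about z gives the same grasp; the last joint's range is limited). The gripper opens to 85 mm and grips with 20 to 120 N. Pads are 22 mm wide; open, the fingers measure 114 mm over their backs; the gripper's body (76 mm by 85 mm) begins 54 mm behind the grasp point. The pads swing forward as they close: fully open they stand 13 mm farther back than shut.
Start: joints at [-1.49, 0.207, 1.542, -0, 1.393, -0.15], TCP at [0.132, -0.56, 0.245] pointing down, gripper open.
Joint ranges: [-2.73, 2.73], [-0.86, 2.22], [0.23, 2.46], [-1.11, 4.25], [0.08, 2.63], [-2.82, 2.82]. Speed limits (rad/s): [2.79, 2.79, 3.14, 3.14, 3.14, 3.14].

### API

Orientations are given as a rotation vector (axis times angle).
In Python, from bench import readout, imaging, manip gives the robot as it stands.
- The arm moves only by the shell command python3 -m crank 'ROWS' [FORCE]. ROWS is JSON, a list of rows, each an object of numbers: "jaw": the opening in per cent of the stroke, from 0 (shut) to 100 (fully open); "dx", "dy", "dz": the shift along the tool's x, y, z in units of 25 mm (1.0 is 25 mm); "wx", "wy", "wz": the turn, a rotation vector about the tool's x, y, z in units of 5 degrees (1.0 is 5 degrees). In form: [{"jaw": .., "dx": .., "dy": .., "dz": .., "wx": .., "wy": .., "wz": ..}, ...]. A call has 1 to 10 rows; each row is the pose to reach, as a shift and turn from the pose measured when the call began, along the tool's axes at that moment; what a row does not reach only later rows make up. A row lasts 1/12 s, in which the tool goes at most 41.7 mm and 7.16 degrees, less where a joint would pass 70% of its speed; a pose out of reach is approached as far as the arm can. A call with a gripper value outside its range is refused whole. The fingers move at their own pace and stop on an object; FORCE is the grip in N (left out, the last holds). Time passes only in rows, so rows that repeat a pose let the fingers close. It gives the time, the measured TCP pose, the force and the opening at its end, in the units of the state.
- readout.read_state(): the state, without advancing time (a new reading comes with each control period).
- imaging.camera(name): name is "side" or "top"; returns the picture (480x640x3 uint8, red, green, blue); there is no depth.
- imaging.camera_params(name): a dict with "mtx" (3x3 intrinsics, pixels), "extrinsics" (4x4, takes a point from world to camera coordinates). Camera axes: x right, y up, looking along -z (the intrinsics and any distortion apply to the point x, -y, -z); pixel columns grow to the right and rows downward; lengths in m; the calibration is good to about 2 mm. A picture is of the moment at which its call begins. camera_params takes no time and is no camera call.
- manip.job_done(): hands the job in, once; it reports no verdict.
The state is a dict: "t": time; "qpos": joint angles; "dq": joint speeds; "joint_efforts": joint torques, N m; "position": TCP position; "eef_rot": TCP orientation; "force": force on the tool from outside, world axes, zero at the start; "ft_torque": the same for the moment, N m; "finger_gap": finger opening in m.
Only numpy, scipy, OpenCV 4.12 (cv2) and the standard library are available. Lean on these libraries where they do the work, as an engineer would, in place of code of your own. Each camera call takes 0.05 s, during which the arm holds its last target.

## Working session

There is one attempt and no reset: what is moved stays moved. The work goes in short steps, Python scripts to look and compute and a shell command to move; the robot and the scene stay as the last step left them, time stands still between calls to the robot, and variables do not carry over. Pictures are saved under pics/ and viewed, and the job is handed in when it is done.

```bash
ls; mkdir -p pics
python3 - <<'E'
from bench import readout, imaging, manip
import cv2, numpy as np
np.set_printoptions(precision=4,suppress=True)
for n in("side","top"):
    im=imaging.camera(n); cv2.imwrite(f"pics/{n}0.png",im[:,:,::-1])
    p=imaging.camera_params(n); print(n,p)
print(readout.read_state(), manip.tcp_to_tips)
E
```

```text
pics
side {'mtx': array([[524.65  ,   0.    , 315.2766],
       [  0.    , 524.65  , 240.172 ],
       [  0.    ,   0.    ,   1.    ]]), 'extrinsics': array([[-0.9036, -0.4283,  0.0087,  0.4373],
       [ 0.3135, -0.6471,  0.695 , -0.2331],
       [-0.292 ,  0.6307,  0.719 , -1.0749],
       [ 0.    ,  0.    ,  0.    ,  1.    ]])}
top {'mtx': array([[611.994 ,   0.    , 311.9934],
       [  0.    , 611.994 , 241.8654],
       [  0.    ,   0.    ,   1.    ]]), 'extrinsics': array([[-0.0241, -0.9996, -0.0135,  0.0133],
       [ 0.9801, -0.0263,  0.1966, -0.5094],
       [-0.1969, -0.0085,  0.9804, -1.6259],
       [ 0.    ,  0.    ,  0.    ,  1.    ]])}
{'t': 0.1, 'qpos': array([-1.4905,  0.2074,  1.5428, -0.    ,  1.3935, -0.1505]), 'dq': array([-0.0002,  0.    , -0.0031,  0.0006, -0.0008,  0.0001]), 'joint_efforts': array([ -0.0003, -38.4091, -29.2546,  -0.0003,   0.0049,   0.    ]), 'position': array([ 0.1315, -0.5591,  0.2442]), 'eef_rot': array([-2.4613,  1.95  ,  0.0022]), 'force': array([-0.1515,  0.1134,  0.1498]), 'ft_torque': array([0.0059, 0.0031, 0.0061]), 'finger_gap': 0.08562856885608698} 0.014
```

View pics/side0.png

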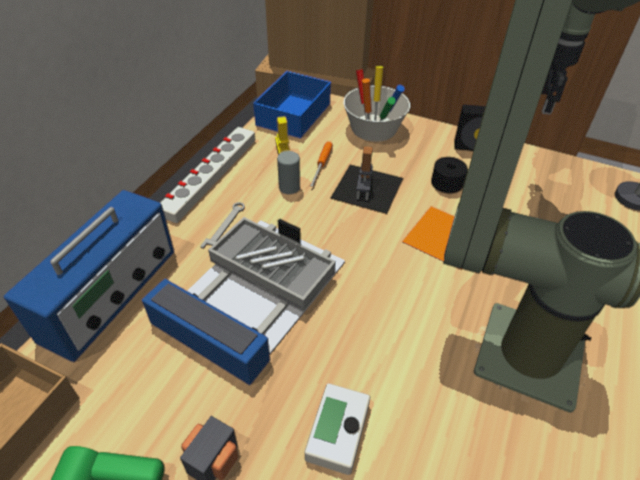

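View pics/top0.png

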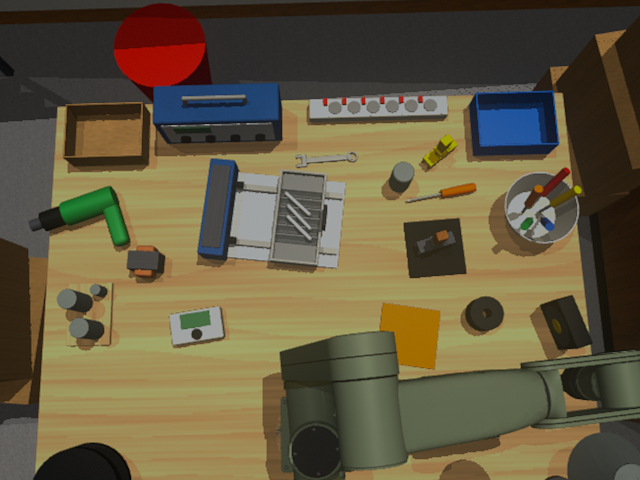

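The rake could be the brown-handled one on the black mat (top 440,238; side 366,165) or the yellow look-alike (top 438,152; side 283,135). The mat could be the black one (435,248) or the orange one (410,335). By the description I choose the brown rake and the black mat, and I'll check both in close crops.

Run:
```python
import cv2, numpy as np
t=cv2.imread("pics/top0.png"); s=cv2.imread("pics/side0.png")
a=cv2.resize(t[150:290,190:350],(800,700),interpolation=cv2.INTER_CUBIC)[:600]
cv2.imwrite("pics/c1.png",cv2.resize(t[155:275,190:350],(800,600),interpolation=cv2.INTER_CUBIC))
b=np.hstack([cv2.resize(t[205:285,395:475],(400,400),interpolation=cv2.INTER_CUBIC),cv2.resize(s[135:215,325:405],(400,400),interpolation=cv2.INTER_CUBIC)])
cv2.imwrite("pics/c2.png",b)
cv2.imwrite("pics/c3.png",cv2.resize(s[210:310,200:350],(800,533),interpolation=cv2.INTER_CUBIC))
```

```text
(no output)
```

View pics/c1.png

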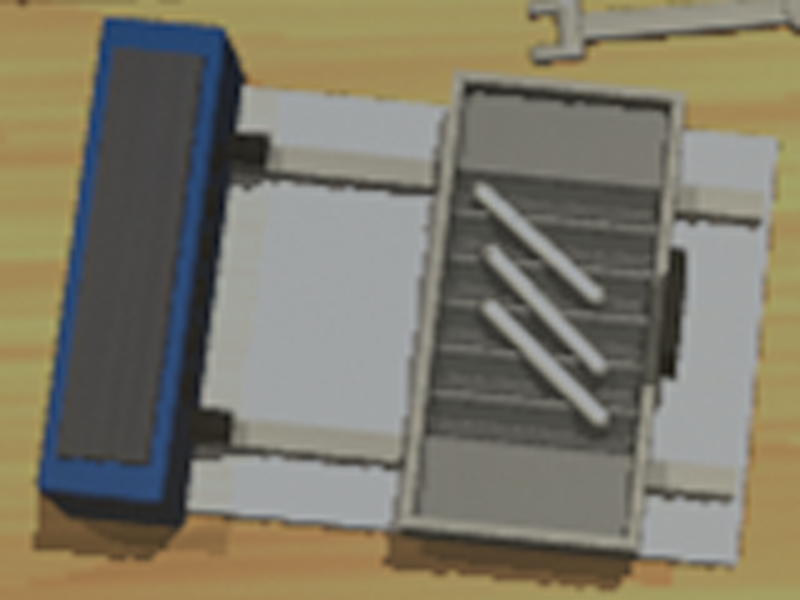

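View pics/c2.png

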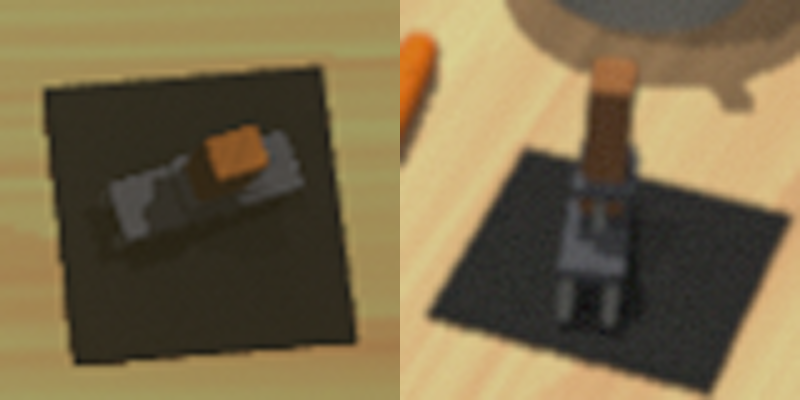

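View pics/c3.png

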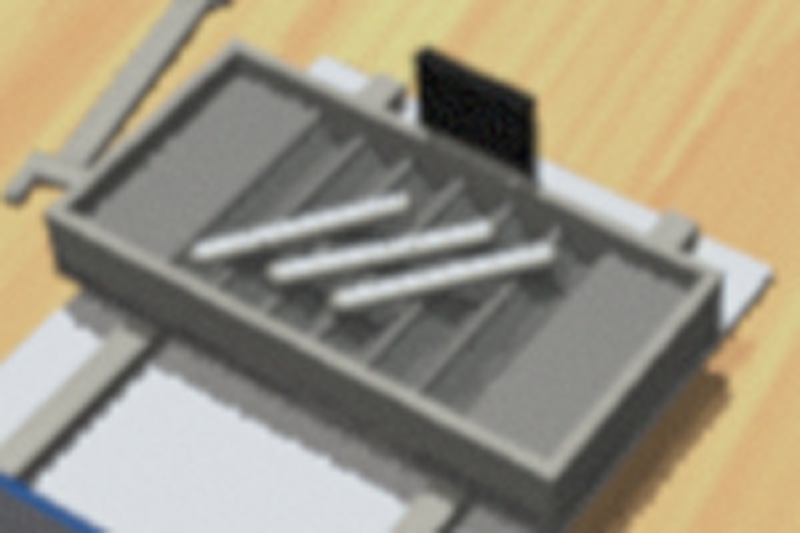

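The crop confirms the brown-handled rake standing on the black mat (top handle cap at about 442,236). The three rods lie askew in the same sense near (288-311, 192-238).

```bash
cat > h.py <<'E'
from bench import readout, imaging, manip
import cv2, numpy as np
from scipy.spatial.transform import Rotation as R
np.set_printoptions(precision=4,suppress=True)
def ray(n,uv):
    p=imaging.camera_params(n); E=p["extrinsics"]; K=p["mtx"]
    d=np.array([(uv[0]-K[0,2])/K[0,0],-(uv[1]-K[1,2])/K[1,1],-1.])
    Rm=E[:3,:3]; return -Rm.T@E[:3,3], Rm.T@d
def onz(n,uv,z):
    o,d=ray(n,uv); return o+d*(z-o[2])/d[2]
def proj(n,X):
    p=imaging.camera_params(n); c=p["extrinsics"][:3,:3]@X+p["extrinsics"][:3,3]
    return np.array([p["mtx"][0,2]+p["mtx"][0,0]*c[0]/-c[2], p["mtx"][1,2]+p["mtx"][1,1]*-c[1]/-c[2]])
def two(a,b):
    o1,d1=ray("top",a);o2,d2=ray("side",b)
    t=np.linalg.lstsq(np.c_[d1,-d2],o2-o1,rcond=None)[0]
    p,q=o1+t[0]*d1,o2+t[1]*d2
    return (p+q)/2,np.linalg.norm(p-q)
E
python3 - <<'E'
from h import *
c=lambda x,y:(190+x/5-.4,155+y/5-.4)
s=lambda x,y:(200+x*150/800-.4,210+y*100/533-.4)
# rim outer corners: +x+y, +x-y, -x-y, -x+y
T=[c(458,75),c(683,95),c(636,552),c(398,530)]
P=[onz("top",u,.06)[:2] for u in T]
print("rim",np.array(P)); 
for i in range(4): print(np.linalg.norm(P[i]-P[(i+1)%4]))
ctr=np.mean(P,0);xa=(P[0]+P[1]-P[2]-P[3]);print("ctr",ctr,"yaw x",np.degrees(np.arctan2(xa[1],xa[0])))
S=[s(50,212),s(235,42),s(720,275),s(550,480)]  # +x+y,+x-y,-x-y,-x+y
Q=[onz("side",u,.06)[:2] for u in S]
print("side rim",np.array(Q),np.mean(Q,0)); xb=Q[0]+Q[1]-Q[2]-Q[3];print(np.degrees(np.arctan2(xb[1],xb[0])))
for a,b in zip(T,S): print(two(a,b))
# black mat
im=cv2.imread("pics/top0.png")
sub=cv2.cvtColor(im,cv2.COLOR_BGR2HSV)
m=np.zeros(im.shape[:2],np.uint8); m[205:290,395:475]=(im[205:290,395:475].max(2)<75)
cs,_=cv2.findContours(m,0,2);k=max(cs,key=cv2.contourArea);r=cv2.minAreaRect(k);bx=cv2.boxPoints(r)
B=np.array([onz("top",u,.004)[:2] for u in bx]);print("mat",B,B.mean(0),[np.linalg.norm(B[i]-B[i-1]) for i in range(4)])
# handle cap
sub=im[220:260,425:460].astype(int); mm=((sub[:,:,2]>150)&(sub[:,:,0]<90)).astype(np.uint8)
mm=((sub[:,:,2]-sub[:,:,0]>60)&(sub[:,:,2]>125)).astype(np.uint8)
cs,_=cv2.findContours(mm,0,2);k=max(cs,key=cv2.contourArea);r=cv2.minAreaRect(k);print(r)
u=np.array(r[0])+[425,220];print("cap",u,onz("top",u,.128))
bx=cv2.boxPoints(r)+[425,220];B=np.array([onz("top",q,.128)[:2] for q in bx]);print(B)
# cap centre in side crop
us=(325+613/5-.4,135+75/5-.4);print("cap side",us,onz("side",us,.128),two(u,us))
# head corners in top: crop2 scale 5
h=lambda x,y:(395+x/5-.4,205+y/5-.4)
for z in(.03,.045):
  f=[onz("top",h(*q),z)[:2] for q in((110,185),(130,240),(285,132),(303,185))];print(z,np.array(f),[np.degrees(np.arctan2(*(f[i]-f[j])[::-1])) for i,j in((0,2),(1,3))], np.linalg.norm(f[0]-f[2]),np.linalg.norm(f[0]-f[1]),np.mean(f,0))
E
```

```text
rim [[ 0.7158  0.0812]
 [ 0.7006 -0.044 ]
 [ 0.4436 -0.0112]
 [ 0.4591  0.1174]]
0.1261501187442345
0.2590141610691396
0.12956325050785839
0.2592287914899159
ctr [0.5798 0.0359] yaw x -7.650749412012487
side rim [[ 0.7124  0.0815]
 [ 0.6957 -0.0432]
 [ 0.4416 -0.0097]
 [ 0.4579  0.1172]] [0.5769 0.0365]
-7.753000235733591
(array([0.7147, 0.0808, 0.0588]), np.float64(0.0029285122228839664))
(array([ 0.6991, -0.0447,  0.0581]), np.float64(0.004176666957697715))
(array([ 0.4431, -0.0114,  0.0579]), np.float64(0.0017208837183511165))
(array([0.4585, 0.1173, 0.06  ]), np.float64(0.0012383372097326353))
mat [[ 0.5674 -0.2588]
 [ 0.5775 -0.422 ]
 [ 0.4194 -0.424 ]
 [ 0.4096 -0.2637]] [ 0.4935 -0.3421] [np.float64(0.15790617753172348), np.float64(0.16351089454707046), np.float64(0.15807758606217898), np.float64(0.16056934370306494)]
((17.117645263671875, 14.970589637756348), (7.276068687438965, 9.45888900756836), 75.96376037597656)
cap [442.1176 234.9706] [ 0.5033 -0.3402  0.128 ]
[[ 0.51   -0.3263]
 [ 0.5155 -0.3506]
 [ 0.4966 -0.354 ]
 [ 0.4911 -0.3297]]
cap side (447.20000000000005, 149.6) [ 0.3143 -0.4295  0.128 ] (array([ 0.3885, -0.315 ,  0.2276]), np.float64(0.18447317527128312))
0.03 [[ 0.5067 -0.2889]
 [ 0.4755 -0.2982]
 [ 0.5341 -0.3876]
 [ 0.5039 -0.3954]] [np.float64(105.51137918970339), np.float64(106.24695815076309)] 0.10233521967511133 0.03253174027911063 [ 0.5051 -0.3425]
0.045 [[ 0.5038 -0.2865]
 [ 0.4729 -0.2956]
 [ 0.5309 -0.3842]
 [ 0.501  -0.392 ]] [np.float64(105.51137918970335), np.float64(106.24695815076306)] 0.10141292788948471 0.03223854936275936 [ 0.5021 -0.3396]
```

```bash
cat >> h.py <<'E'
def go(xyz,yaw):
    "rows units to reach TCP xyz with tool pointing down, tool x at world yaw (deg)"
    s=readout.read_state(); R0=R.from_rotvec(s["eef_rot"])
    Rt=R.from_euler("z",yaw,degrees=True)*R.from_rotvec([np.pi,0,0])
    d=R0.inv().apply(np.array(xyz)-s["position"])/.025
    w=(R0.inv()*Rt).as_rotvec(degrees=True)/5
    m=R0.as_matrix()
    print("t",round(s["t"],2),"pos",s["position"],"yaw %.2f"%np.degrees(np.arctan2(m[1,0],m[0,0])),"z",m[:,2],"F",s["force"],"gap %.4f"%s["finger_gap"])
    print("d",np.round(d,3),"w",np.round(w,3))
E
python3 - <<'E'
from h import *
print(two((442.1,235),(367.2,149.6)))
go([.503,-.340,.20],15.9)
c=lambda x,y:(190+x/5-.4,155+y/5-.4)
C=np.array([.579,.036]);a=np.radians(-7.7);M=np.array([[np.cos(a),np.sin(a)],[-np.sin(a),np.cos(a)]])
for e in(((482,190),(598,295)),((492,252),(601,369)),((488,307),(600,418))):
  P=[M@(onz("top",c(*q),.052)[:2]-C)*1000 for q in e];print(np.array(P).round(1).tolist(),np.linalg.norm(P[0]-P[1]))
E
```

```text
(array([ 0.5015, -0.3407,  0.127 ]), np.float64(0.003973800917440326))
t 0.1 pos [ 0.1315 -0.5591  0.2442] yaw -76.78 z [-0.0002  0.0021 -1.    ] F [-0.1515  0.1134  0.1498] gap 0.0856
d [ -5.129 -16.472   1.785] w [ -0.022   0.015 -18.535]
[[67.0, 42.7], [14.1, -28.2]] 88.47578004930519
[[32.2, 32.9], [-27.4, -34.5]] 90.00076454952297
[[0.8, 31.4], [-54.8, -37.0]] 88.1953730098116
```

```bash
python3 -m crank '[{"jaw":100,"dx":-5.13,"dy":-16.47,"dz":1.5,"wz":-18.5},{"jaw":100,"dx":-5.13,"dy":-16.47,"dz":1.5,"wz":-18.5},{"jaw":100,"dx":-5.13,"dy":-16.47,"dz":1.5,"wz":-18.5},{"jaw":100,"dx":-5.13,"dy":-16.47,"dz":1.5,"wz":-18.5},{"jaw":100,"dx":-5.13,"dy":-16.47,"dz":1.5,"wz":-18.5},{"jaw":100,"dx":-5.13,"dy":-16.47,"dz":1.5,"wz":-18.5},{"jaw":100,"dx":-5.13,"dy":-16.47,"dz":1.5,"wz":-18.5},{"jaw":100,"dx":-5.13,"dy":-16.47,"dz":1.5,"wz":-18.5},{"jaw":100,"dx":-5.13,"dy":-16.47,"dz":1.5,"wz":-18.5},{"jaw":100,"dx":-5.13,"dy":-16.47,"dz":1.5,"wz":-18.5}]' 40
python3 -c "
from h import *
go([.5025,-.340,.20],15.9)"
```

```text
t 0.1 pos [ 0.1315 -0.5591  0.2442] yaw -76.78 z [-0.0002  0.0021 -1.    ] F [-0.1515  0.1134  0.1498] gap 0.0856
d [ -5.133 -16.452   1.785] w [ -0.022   0.015 -18.535]invalid input
```

```bash
python3 -m crank '[{"jaw":100,"dx":-5.13,"dy":-16.47,"dz":1.5,"wx":0,"wy":0,"wz":-18.5},{"jaw":100,"dx":-5.13,"dy":-16.47,"dz":1.5,"wx":0,"wy":0,"wz":-18.5},{"jaw":100,"dx":-5.13,"dy":-16.47,"dz":1.5,"wx":0,"wy":0,"wz":-18.5},{"jaw":100,"dx":-5.13,"dy":-16.47,"dz":1.5,"wx":0,"wy":0,"wz":-18.5},{"jaw":100,"dx":-5.13,"dy":-16.47,"dz":1.5,"wx":0,"wy":0,"wz":-18.5},{"jaw":100,"dx":-5.13,"dy":-16.47,"dz":1.5,"wx":0,"wy":0,"wz":-18.5},{"jaw":100,"dx":-5.13,"dy":-16.47,"dz":1.5,"wx":0,"wy":0,"wz":-18.5},{"jaw":100,"dx":-5.13,"dy":-16.47,"dz":1.5,"wx":0,"wy":0,"wz":-18.5},{"jaw":100,"dx":-5.13,"dy":-16.47,"dz":1.5,"wx":0,"wy":0,"wz":-18.5},{"jaw":100,"dx":-5.13,"dy":-16.47,"dz":1.5,"wx":0,"wy":0,"wz":-18.5}]' 40
python3 -c "
from h import *
go([.5025,-.340,.20],15.9)"
```

```text
t: 0.93
position: [0.49, -0.3467, 0.2079]
eef_rot: [-3.137, 0.131, 0.001]
force: [0.2, -0.8, 0.5]
finger_gap: 0.0851
t 0.93 pos [ 0.49   -0.3467  0.2079] yaw -4.80 z [-0.0005  0.0023 -1.    ] F [ 0.1541 -0.8243  0.4628] gap 0.0851
d [ 0.475 -0.309  0.315] w [-0.027  0.003 -4.139]
```

```bash
python3 -m crank '[{"jaw":100,"dx":0.475,"dy":-0.31,"dz":1,"wx":0,"wy":0,"wz":-4.14},{"jaw":100,"dx":0.475,"dy":-0.31,"dz":1.6,"wx":0,"wy":0,"wz":-4.14},{"jaw":100,"dx":0.475,"dy":-0.31,"dz":1.6,"wx":0,"wy":0,"wz":-4.14},{"jaw":100,"dx":0.475,"dy":-0.31,"dz":1.6,"wx":0,"wy":0,"wz":-4.14}]' 40
python3 -c "
from h import *
go([.5025,-.340,.094],15.9)
for n in('top','side'): cv2.imwrite(f'pics/{n}1.png',imaging.camera(n)[:,:,::-1])
a=cv2.imread('pics/top1.png')[180:300,380:500];b=cv2.imread('pics/side1.png')[110:230,310:430]
cv2.imwrite('pics/c4.png',cv2.resize(np.hstack([a,b]),(800,400),interpolation=cv2.INTER_CUBIC))
"
```

```text
t: 1.27
position: [0.5018, -0.3382, 0.1653]
eef_rot: [-3.105, -0.439, 0.005]
force: [-0.0, 0.1, 0.1]
finger_gap: 0.0851
t 1.27 pos [ 0.5018 -0.3382  0.1653] yaw 16.09 z [-0.0043  0.0055 -1.    ] F [-0.0386  0.1146  0.0961] gap 0.0851
d [0.015 0.096 2.851] w [-0.074  0.03   0.038]
```

View pics/c4.png

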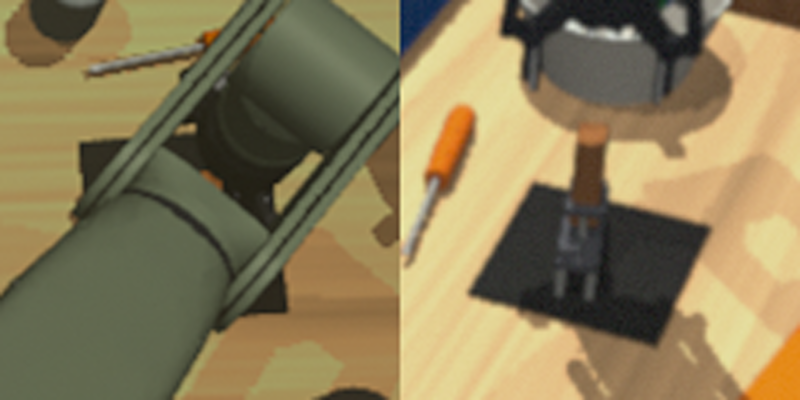

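The side view (right half) shows the handle cap at crop (592,135), between the open fingers at x 530 and 665, so it is centred. I'll descend and grip.

```bash
python3 -m crank '[{"jaw":100,"dx":0,"dy":0.1,"dz":1.4,"wx":0,"wy":0,"wz":0},{"jaw":100,"dx":0,"dy":0.1,"dz":2.84,"wx":-0.07,"wy":0.03,"wz":0},{"jaw":100,"dx":0,"dy":0.1,"dz":2.84,"wx":-0.07,"wy":0.03,"wz":0},{"jaw":20,"dx":0,"dy":0.1,"dz":2.84,"wx":-0.07,"wy":0.03,"wz":0},{"jaw":10,"dx":0,"dy":0.1,"dz":2.84,"wx":-0.07,"wy":0.03,"wz":0},{"jaw":10,"dx":0,"dy":0.1,"dz":2.84,"wx":-0.07,"wy":0.03,"wz":0},{"jaw":10,"dx":0,"dy":0.1,"dz":2.84,"wx":-0.07,"wy":0.03,"wz":0},{"jaw":10,"dx":0,"dy":0.1,"dz":2.84,"wx":-0.07,"wy":0.03,"wz":0},{"jaw":10,"dx":0,"dy":0.1,"dz":2.84,"wx":-0.07,"wy":0.03,"wz":0}]' 70
python3 -c "
from h import *
go([.5025,-.340,.094],15.9)"
```

```text
t: 2.12
position: [0.5041, -0.343, 0.0984]
eef_rot: [3.106, 0.429, 0.008]
force: [-0.1, -0.9, 1.2]
finger_gap: 0.0229
t 2.12 pos [ 0.5041 -0.343   0.0984] yaw 15.72 z [ 0.006  -0.0052 -1.    ] F [-0.1092 -0.926   1.2131] gap 0.0229
d [-0.028 -0.135  0.176] w [ 0.076 -0.05  -0.036]
```

```bash
python3 -m crank '[{"jaw":10,"dx":0,"dy":0,"dz":-1.5,"wx":0,"wy":0,"wz":0},{"jaw":10,"dx":0,"dy":0,"dz":-3,"wx":0,"wy":0,"wz":0},{"jaw":10,"dx":0,"dy":0,"dz":-4.5,"wx":0,"wy":0,"wz":0},{"jaw":10,"dx":0,"dy":0,"dz":-5.6,"wx":0,"wy":0,"wz":0},{"jaw":10,"dx":0,"dy":0,"dz":-5.6,"wx":0,"wy":0,"wz":0}]' 70
python3 -c "
from h import *
go([.679,.0225,.24],-7.7)"
```

```text
t: 2.53
position: [0.5065, -0.3451, 0.2471]
eef_rot: [3.095, 0.427, 0.023]
force: [0.8, -0.9, -0.1]
finger_gap: 0.0234
t 2.53 pos [ 0.5065 -0.3451  0.2471] yaw 15.73 z [ 0.0172 -0.0153 -0.9997] F [ 0.796  -0.8564 -0.1429] gap 0.0234
d [ 10.625 -12.287   0.179] w [ 0.19  -0.186  4.685]
```

```bash
python3 -m crank '[{"jaw":10,"dx":10.62,"dy":-12.29,"dz":0.18,"wx":0.19,"wy":-0.19,"wz":4.68},{"jaw":10,"dx":10.62,"dy":-12.29,"dz":0.18,"wx":0.19,"wy":-0.19,"wz":4.68},{"jaw":10,"dx":10.62,"dy":-12.29,"dz":0.18,"wx":0.19,"wy":-0.19,"wz":4.68},{"jaw":10,"dx":10.62,"dy":-12.29,"dz":0.18,"wx":0.19,"wy":-0.19,"wz":4.68},{"jaw":10,"dx":10.62,"dy":-12.29,"dz":0.18,"wx":0.19,"wy":-0.19,"wz":4.68},{"jaw":10,"dx":10.62,"dy":-12.29,"dz":0.18,"wx":0.19,"wy":-0.19,"wz":4.68},{"jaw":10,"dx":10.62,"dy":-12.29,"dz":0.18,"wx":0.19,"wy":-0.19,"wz":4.68},{"jaw":10,"dx":10.62,"dy":-12.29,"dz":0.18,"wx":0.19,"wy":-0.19,"wz":4.68},{"jaw":10,"dx":10.62,"dy":-12.29,"dz":0.18,"wx":0.19,"wy":-0.19,"wz":4.68},{"jaw":10,"dx":10.62,"dy":-12.29,"dz":0.18,"wx":0.19,"wy":-0.19,"wz":4.68}]' 70
python3 -c "
from h import *
go([.679,.0225,.20],-7.7)"
```

```text
t: 3.37
position: [0.6786, 0.0255, 0.2379]
eef_rot: [-3.134, 0.209, 0.005]
force: [0.3, -0.4, -2.1]
finger_gap: 0.0234
t 3.37 pos [0.6786 0.0255 0.2379] yaw -7.62 z [-0.0032  0.0008 -1.    ] F [ 0.3164 -0.4066 -2.0567] gap 0.0234
d [0.038 0.119 1.515] w [-0.005  0.037  0.017]
```

Lower to about 40 mm over the ledge and look.

```bash
python3 -m crank '[{"jaw":10,"dx":0,"dy":0.1,"dz":1.2,"wx":0,"wy":0,"wz":0},{"jaw":10,"dx":0,"dy":0.1,"dz":1.8,"wx":0,"wy":0,"wz":0},{"jaw":10,"dx":0,"dy":0.1,"dz":1.8,"wx":0,"wy":0,"wz":0},{"jaw":10,"dx":0,"dy":0.1,"dz":1.8,"wx":0,"wy":0,"wz":0}]' 70
python3 -c "
from h import *
for n in('top','side'): cv2.imwrite(f'pics/{n}2.png',imaging.camera(n)[:,:,::-1])
go([.679,.0225,.19],-7.7)
a=cv2.imread('pics/side2.png')[150:310,190:350]
cv2.imwrite('pics/c5.png',cv2.resize(a,(600,600),interpolation=cv2.INTER_CUBIC))
a=cv2.imread('pics/top2.png')[155:275,190:350]
cv2.imwrite('pics/c5t.png',cv2.resize(a,(800,600),interpolation=cv2.INTER_CUBIC))
"
```

```text
t: 3.7
position: [0.6762, 0.0235, 0.1897]
eef_rot: [-3.134, 0.208, 0.015]
force: [0.3, 0.2, -3.0]
finger_gap: 0.0232
t 3.8 pos [0.6785 0.0226 0.1935] yaw -7.66 z [-0.0022  0.0007 -1.    ] F [-0.1089  0.12   -0.9573] gap 0.0233
d [ 0.022 -0.     0.14 ] w [-0.005  0.026  0.008]
```

View pics/c5.png

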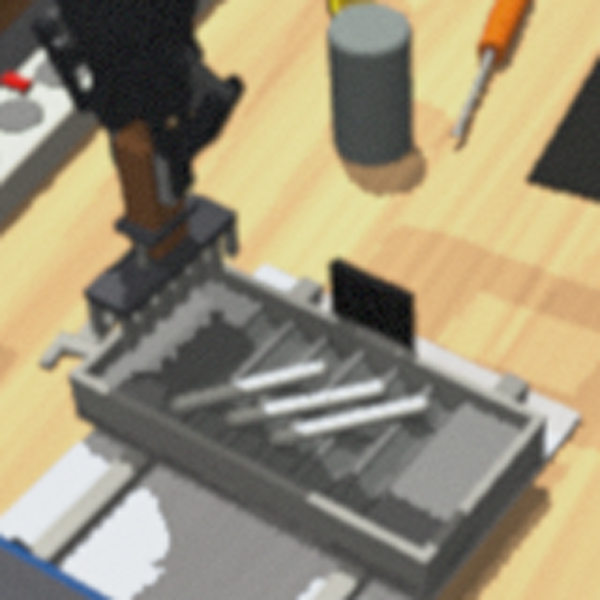

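View pics/c5t.png

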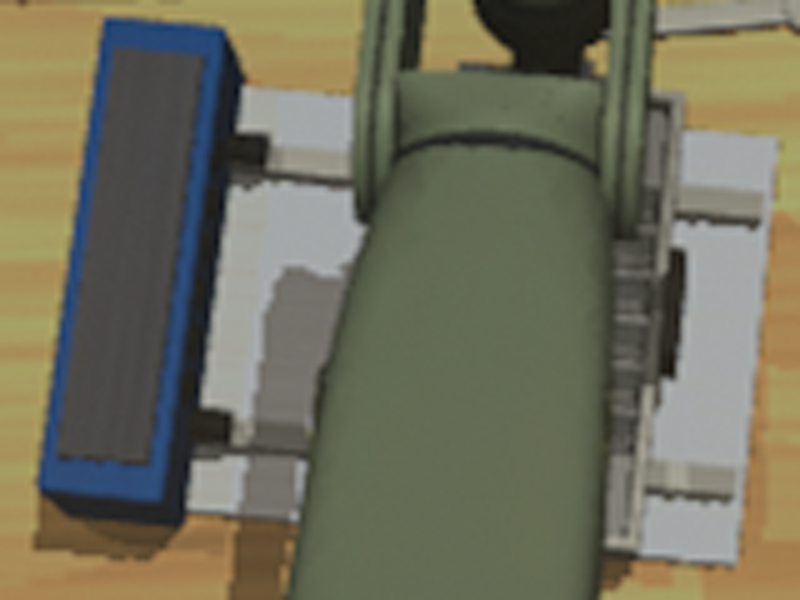

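```bash
python3 -c "
import cv2
a=cv2.imread('pics/side2.png')[195:250,205:260]
a=cv2.convertScaleAbs(a,alpha=1.6)
cv2.imwrite('pics/c6.png',cv2.resize(a,(770,600) if 0 else (600,600),interpolation=cv2.INTER_CUBIC))"
```

```text
(no output)
```

View pics/c6.png

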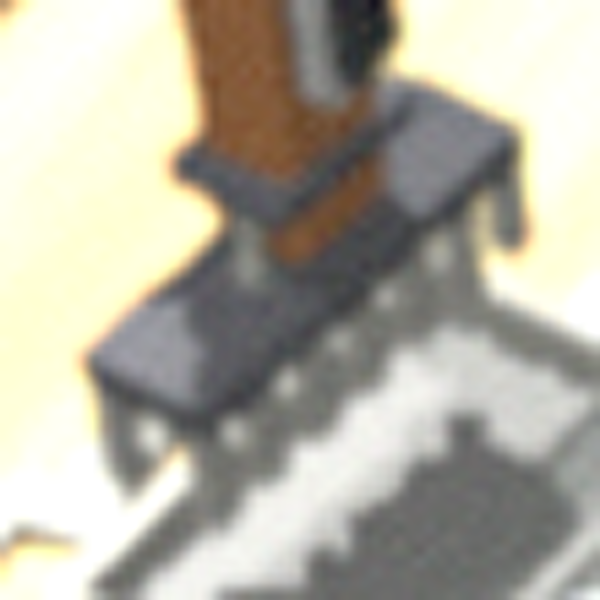

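Run:
```python
from h import *
p=np.array([.6785,.0226]);a=np.radians(-7.66);M=np.array([[np.cos(a),-np.sin(a)],[np.sin(a),np.cos(a)]])
o=lambda u,v:np.array([205+u/10.91-.45,195+v/10.91-.45])
m1,m2=o(120,490),o(514,247)
print(m1,m2)
for z in (.097,.099,.101):
  A=onz("side",m1,z)[:2];B=onz("side",m2,z)[:2]
  print(z,M.T@(A-p),M.T@(B-p))   # expect (12,~50) and (-12,~-50)
# in tray frame
C=np.array([.578,.036]);b=np.radians(-7.7);N=np.array([[np.cos(b),-np.sin(b)],[np.sin(b),np.cos(b)]])
for u in (m1,m2): print(N.T@(onz("side",u,.099)[:2]-np.array([.5769,.0365])))
```

```text
[215.5491 239.4629] [251.6627 217.1898]
0.097 [0.0064 0.0556] [-0.016 -0.045]
0.099 [0.0049 0.0569] [-0.0175 -0.0434]
0.101 [0.0034 0.0583] [-0.0189 -0.0419]
[0.1074 0.0568]
[ 0.0851 -0.0436]
```

```bash
python3 -m crank '[{"jaw":10,"dx":0.1,"dy":0.2,"dz":0.6,"wx":0,"wy":0.03,"wz":0},{"jaw":10,"dx":0.1,"dy":0.2,"dz":1.1,"wx":0,"wy":0.03,"wz":0},{"jaw":10,"dx":0.1,"dy":0.2,"dz":1.1,"wx":0,"wy":0.03,"wz":0},{"jaw":10,"dx":0.1,"dy":0.2,"dz":1.1,"wx":0,"wy":0.03,"wz":0}]' 70
python3 -c "
from h import *
cv2.imwrite(f'pics/side3.png',imaging.camera('side')[:,:,::-1])
go([.679,.0225,.17],-7.7)
a=cv2.imread('pics/side3.png')[200:270,205:275]
a=cv2.convertScaleAbs(a,alpha=1.6)
cv2.imwrite('pics/c7.png',cv2.resize(a,(600,600),interpolation=cv2.INTER_CUBIC))"
```

```text
t: 4.13
position: [0.6794, 0.017, 0.1653]
eef_rot: [-3.134, 0.211, 0.003]
force: [0.8, 0.1, -2.0]
finger_gap: 0.0234
t 4.18 pos [0.6801 0.0171 0.1662] yaw -7.69 z [ 0.0003  0.0006 -1.    ] F [ 0.1823 -0.5663 -1.553 ] gap 0.0231
d [-0.073 -0.208 -0.151] w [-0.007 -0.002  0.001]
```

View pics/c7.png

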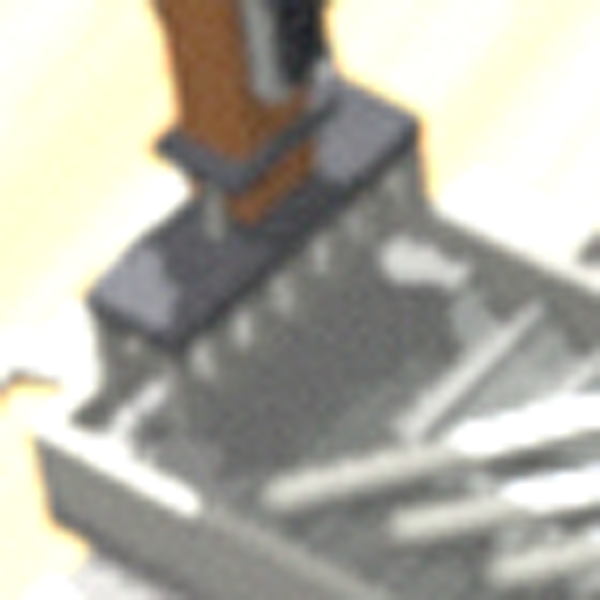

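Run:
```python
from h import *
b=np.radians(-7.7);N=np.array([[np.cos(b),-np.sin(b)],[np.sin(b),np.cos(b)]])
o=lambda u,v:np.array([205+u/8.571-.45,200+v/8.571-.45])
for zt in (.066,.072):
  for u in ((180,348),(419,138),(95,308)):
    print(zt,(N.T@(onz("side",o(*u),zt+.026)[:2]-np.array([.5769,.0365]))*1000).round(1))
  for u in ((103,392),(172,420)): print(" tip",(N.T@(onz("side",o(*u),zt)[:2]-np.array([.5769,.0365]))*1000).round(1))
print("tcp tray", N.T@(np.array([.6801,.0171])-np.array([.5785,.036])))
```

```text
0.066 [92.7 41.4]
0.066 [ 89.9 -55.6]
0.066 [120.6  42.5]
 tip [117.9  47.4]
 tip [96.2 45.2]
0.072 [88.4 45.6]
0.072 [ 85.6 -50.8]
0.072 [116.1  46.6]
 tip [113.6  51.3]
 tip [92.  49.1]
tcp tray [ 0.1032 -0.0051]
```

```bash
python3 -m crank '[{"jaw":10,"dx":0,"dy":-0.09,"dz":0.5,"wx":0,"wy":0,"wz":0},{"jaw":10,"dx":0,"dy":-0.09,"dz":0.91,"wx":0,"wy":0,"wz":0},{"jaw":10,"dx":0,"dy":-0.09,"dz":0.91,"wx":0,"wy":0,"wz":0},{"jaw":10,"dx":0,"dy":-0.09,"dz":0.91,"wx":0,"wy":0,"wz":0},{"jaw":10,"dx":0,"dy":-0.09,"dz":0.91,"wx":0,"wy":0,"wz":0}]' 70
python3 -c "
from h import *
go([.681,.0194,.1414],-7.7)"
```

```text
t: 4.6
position: [0.6803, 0.0195, 0.1433]
eef_rot: [-3.134, 0.21, 0.0]
force: [0.4, 0.8, -1.5]
finger_gap: 0.0233
t 4.6 pos [0.6803 0.0195 0.1433] yaw -7.68 z [-0.0001  0.0007 -1.    ] F [ 0.4153  0.8087 -1.4926] gap 0.0233
d [0.027 0.001 0.077] w [-0.008  0.003  0.003]
```

```bash
for k in 1; do python3 -m crank '[{"jaw":10,"dx":0,"dy":0,"dz":0.08,"wx":0,"wy":0,"wz":0},{"jaw":10,"dx":0,"dy":0,"dz":0.08,"wx":0,"wy":0,"wz":0}]' 70; done
python3 -c "
from h import *
go([.681,.0194,.1414],-7.7)"
python3 -m crank '[{"jaw":10,"dx":0,"dy":0,"dz":0.12,"wx":0,"wy":0,"wz":0},{"jaw":10,"dx":0,"dy":0,"dz":0.12,"wx":0,"wy":0,"wz":0}]' 70
python3 -c "
from h import *
go([.681,.0194,.1414],-7.7)"
```

```text
t: 4.77
position: [0.6808, 0.0196, 0.1418]
eef_rot: [-3.134, 0.21, -0.002]
force: [-1.0, 0.3, 0.8]
finger_gap: 0.0234
t 4.77 pos [0.6808 0.0196 0.1418] yaw -7.68 z [ 0.0011  0.0006 -1.    ] F [-0.951   0.2965  0.776 ] gap 0.0234
d [0.009 0.005 0.015] w [-0.009 -0.011  0.005]
t: 4.93
position: [0.6814, 0.0195, 0.1393]
eef_rot: [-3.134, 0.21, -0.004]
force: [0.7, -0.1, 0.5]
finger_gap: 0.0235
t 4.93 pos [0.6814 0.0195 0.1393] yaw -7.67 z [ 0.0029  0.0003 -1.    ] F [ 0.6686 -0.1169  0.4721] gap 0.0235
d [-0.017  0.005 -0.084] w [-0.008 -0.032  0.006]
```

```bash
python3 -m crank '[{"jaw":10,"dx":0,"dy":0,"dz":-0.16,"wx":0,"wy":-0.03,"wz":0},{"jaw":10,"dx":-0.2,"dy":0,"dz":-0.16,"wx":0,"wy":-0.03,"wz":0},{"jaw":10,"dx":-0.4,"dy":0,"dz":-0.16,"wx":0,"wy":-0.03,"wz":0},{"jaw":10,"dx":-0.6,"dy":0,"dz":-0.16,"wx":0,"wy":-0.03,"wz":0},{"jaw":10,"dx":-0.8,"dy":0,"dz":-0.16,"wx":0,"wy":-0.03,"wz":0},{"jaw":10,"dx":-1.0,"dy":0,"dz":-0.16,"wx":0,"wy":-0.03,"wz":0},{"jaw":10,"dx":-1.2,"dy":0,"dz":-0.16,"wx":0,"wy":-0.03,"wz":0},{"jaw":10,"dx":-1.4,"dy":0,"dz":-0.16,"wx":0,"wy":-0.03,"wz":0},{"jaw":10,"dx":-1.6,"dy":0,"dz":-0.16,"wx":0,"wy":-0.03,"wz":0},{"jaw":10,"dx":-1.8,"dy":0,"dz":-0.16,"wx":0,"wy":-0.03,"wz":0}]' 70
cat >> h.py <<'E'
C=np.array([.5785,.036])
def tr():
    b=np.radians(-7.7);N=np.array([[np.cos(b),-np.sin(b)],[np.sin(b),np.cos(b)]])
    s=readout.read_state();print("tray-frame TCP mm",(N.T@(s["position"][:2]-C)*1000).round(1))
def toT(x,y,z):
    "TCP at tray-frame mm x,y"
    b=np.radians(-7.7);N=np.array([[np.cos(b),-np.sin(b)],[np.sin(b),np.cos(b)]])
    tr(); go(np.r_[C+N@np.array([x,y])/1000,z],-7.7)
def snap(n,name,x0,x1,y0,y1,al=1.4):
    im=imaging.camera(n)[:,:,::-1]; cv2.imwrite(f"pics/{name}_full.png",im)
    a=cv2.convertScaleAbs(np.ascontiguousarray(im[y0:y1,x0:x1]),alpha=al); k=min(800/(x1-x0),600/(y1-y0))
    cv2.imwrite(f"pics/{name}.png",cv2.resize(a,None,fx=k,fy=k,interpolation=cv2.INTER_CUBIC)); print("scale",k)
E
python3 -c "
from h import *
toT(-101,-3,.1434)
snap('side','s4',200,340,200,305)"
```

```text
t: 5.77
position: [0.6362, 0.0256, 0.1432]
eef_rot: [-3.134, 0.21, -0.0]
force: [0.4, 0.2, -1.5]
finger_gap: 0.023
tray-frame TCP mm [58.6 -2.6]
t 5.77 pos [0.6362 0.0256 0.1432] yaw -7.67 z [ 0.0002  0.0007 -1.    ] F [ 0.361   0.2142 -1.4957] gap 0.0230
d [-6.385  0.012 -0.01 ] w [-0.008 -0.001  0.006]
scale 5.714285714285714
```

View pics/s4.png

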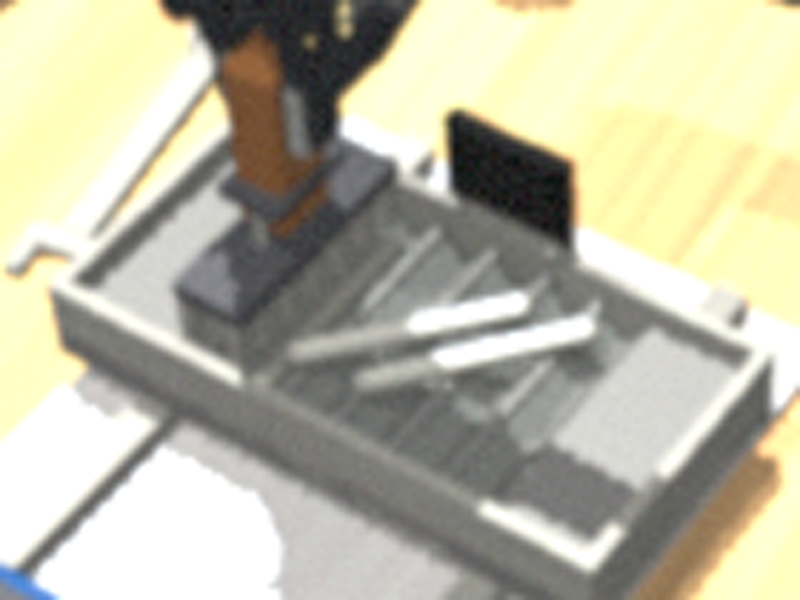

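The rake is in the tray at crop (290,240). Two rods are still askew ahead of it at (410,330) and (475,350), and the first seems to have aligned under the rake. I'll carry on.

```bash
python3 -m crank '[{"jaw":10,"dx":-0.2,"dy":0,"dz":-0.01,"wx":0,"wy":0,"wz":0},{"jaw":10,"dx":-0.4,"dy":0,"dz":-0.01,"wx":0,"wy":0,"wz":0},{"jaw":10,"dx":-0.6,"dy":0,"dz":-0.01,"wx":0,"wy":0,"wz":0},{"jaw":10,"dx":-0.8,"dy":0,"dz":-0.01,"wx":0,"wy":0,"wz":0},{"jaw":10,"dx":-1.0,"dy":0,"dz":-0.01,"wx":0,"wy":0,"wz":0},{"jaw":10,"dx":-1.2,"dy":0,"dz":-0.01,"wx":0,"wy":0,"wz":0},{"jaw":10,"dx":-1.4,"dy":0,"dz":-0.01,"wx":0,"wy":0,"wz":0},{"jaw":10,"dx":-1.6,"dy":0,"dz":-0.01,"wx":0,"wy":0,"wz":0}]' 70
python3 -c "
from h import *
toT(-101,-3,.1434)
snap('side','s5',200,340,200,305)"
```

```text
t: 6.48
position: [0.5951, 0.0312, 0.1433]
eef_rot: [-3.134, 0.21, 0.002]
force: [-0.7, 0.2, -1.6]
finger_gap: 0.0228
tray-frame TCP mm [17.1 -2.5]
t 6.48 pos [0.5951 0.0312 0.1433] yaw -7.66 z [-0.0015  0.0009 -1.    ] F [-0.7313  0.2306 -1.6493] gap 0.0228
d [-4.722  0.015  0.004] w [-0.008  0.018  0.009]
scale 5.714285714285714
```

View pics/s5.png

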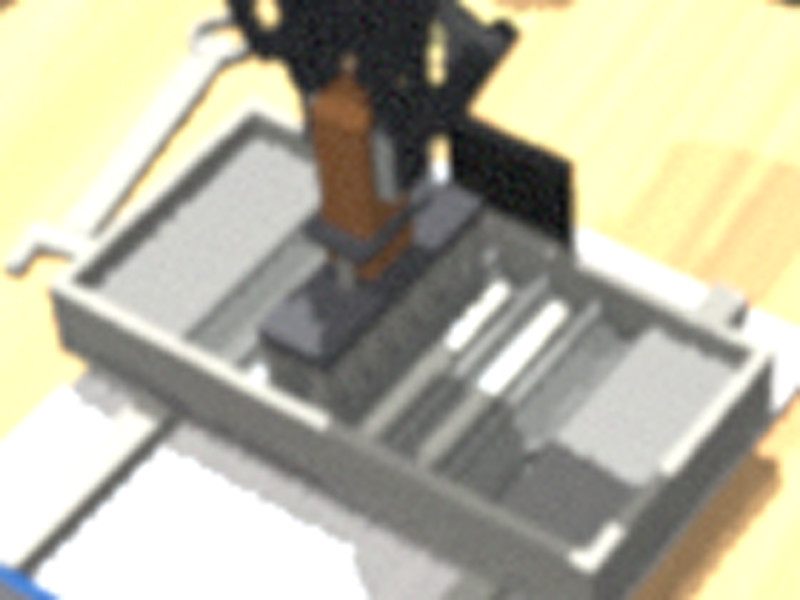

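Two rods now lie parallel in grooves ahead of the rake, at (440,360) and (495,380). A white spot at (262,372) marks the first rod behind it. I'll finish the stroke to seat them fully.

```bash
python3 -m crank '[{"jaw":10,"dx":-0.24,"dy":0,"dz":-0.01,"wx":0,"wy":0.02,"wz":0},{"jaw":10,"dx":-0.48,"dy":0,"dz":-0.01,"wx":0,"wy":0.02,"wz":0},{"jaw":10,"dx":-0.72,"dy":0,"dz":-0.01,"wx":0,"wy":0.02,"wz":0},{"jaw":10,"dx":-0.96,"dy":0,"dz":-0.01,"wx":0,"wy":0.02,"wz":0},{"jaw":10,"dx":-1.2,"dy":0,"dz":-0.01,"wx":0,"wy":0.02,"wz":0},{"jaw":10,"dx":-1.44,"dy":0,"dz":-0.01,"wx":0,"wy":0.02,"wz":0},{"jaw":10,"dx":-1.68,"dy":0,"dz":-0.01,"wx":0,"wy":0.02,"wz":0},{"jaw":10,"dx":-1.92,"dy":0,"dz":-0.01,"wx":0,"wy":0.02,"wz":0},{"jaw":10,"dx":-2.16,"dy":0,"dz":-0.01,"wx":0,"wy":0.02,"wz":0},{"jaw":10,"dx":-2.4,"dy":0,"dz":-0.01,"wx":0,"wy":0.02,"wz":0}]' 70
python3 -m crank '[{"jaw":10,"dx":-0.36,"dy":0,"dz":-0.01,"wx":0,"wy":0.02,"wz":0},{"jaw":10,"dx":-0.68,"dy":0,"dz":-0.01,"wx":0,"wy":0.02,"wz":0},{"jaw":10,"dx":-1.0,"dy":0,"dz":-0.01,"wx":0,"wy":0.02,"wz":0},{"jaw":10,"dx":-1.32,"dy":0,"dz":-0.01,"wx":0,"wy":0.02,"wz":0},{"jaw":10,"dx":-1.64,"dy":0,"dz":-0.01,"wx":0,"wy":0.02,"wz":0},{"jaw":10,"dx":-1.95,"dy":0,"dz":-0.01,"wx":0,"wy":0.02,"wz":0}]' 70
python3 -c "
from h import *
toT(-101,-3,.1434)
snap('side','s6',200,340,200,305)"
```

```text
t: 7.37
position: [0.534, 0.0395, 0.1436]
eef_rot: [-3.134, 0.209, 0.002]
force: [-0.6, -0.0, -2.6]
finger_gap: 0.0231
t: 7.87
position: [0.4848, 0.0461, 0.144]
eef_rot: [-3.134, 0.209, -0.001]
force: [0.0, 0.5, -1.8]
finger_gap: 0.0232
tray-frame TCP mm [-94.2  -2.5]
t 7.87 pos [0.4848 0.0461 0.144 ] yaw -7.64 z [ 0.0005  0.0006 -1.    ] F [ 0.0373  0.5123 -1.8056] gap 0.0232
d [-0.272  0.018  0.023] w [-0.008 -0.004  0.011]
scale 5.714285714285714
```

View pics/s6.png

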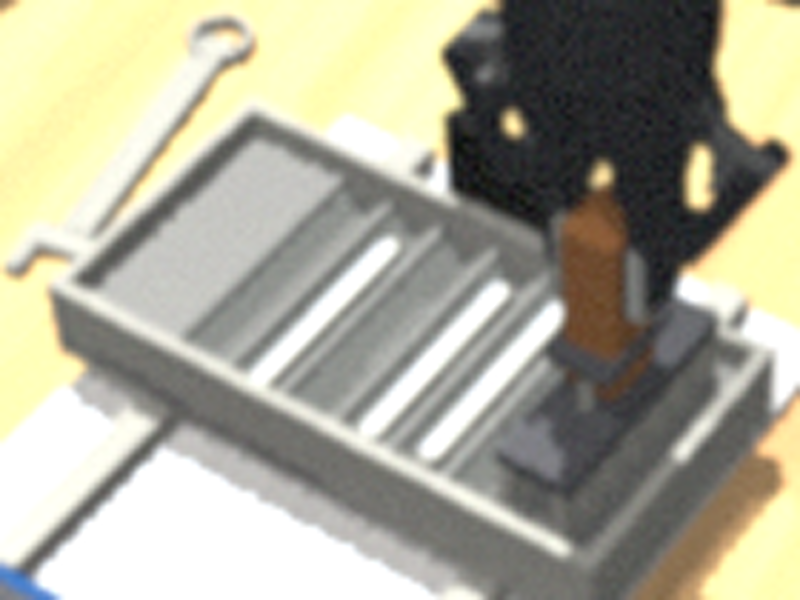

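All three rods lie parallel in separate grooves: (325,310), (435,360) and (490,380) in the crop. Lifting off and returning the rake.

```bash
python3 -m crank '[{"jaw":10,"dx":0,"dy":0,"dz":-0.8,"wx":0,"wy":0,"wz":0},{"jaw":10,"dx":0,"dy":0,"dz":-2,"wx":0,"wy":0,"wz":0},{"jaw":10,"dx":0,"dy":0,"dz":-3.3,"wx":0,"wy":0,"wz":0},{"jaw":10,"dx":0,"dy":0,"dz":-4.2,"wx":0,"wy":0,"wz":0},{"jaw":10,"dx":0,"dy":0,"dz":-4.2,"wx":0,"wy":0,"wz":0}]' 70
python3 -c "
from h import *
go([.498,-.344,.22],15.7)"
```

```text
t: 8.33
position: [0.4872, 0.0461, 0.2549]
eef_rot: [-3.134, 0.209, -0.017]
force: [1.4, -0.1, -0.7]
finger_gap: 0.0234
t 8.33 pos [0.4872 0.0461 0.2549] yaw -7.62 z [ 0.0106 -0.0001 -0.9999] F [ 1.3746 -0.0566 -0.6778] gap 0.0234
d [ 2.485 15.41   1.402] w [ 0.01  -0.122 -4.665]
```

```bash
python3 -m crank '[{"jaw":10,"dx":2.48,"dy":15.41,"dz":0.6,"wx":0,"wy":-0.12,"wz":-4.66},{"jaw":10,"dx":2.48,"dy":15.41,"dz":0.6,"wx":0,"wy":-0.12,"wz":-4.66},{"jaw":10,"dx":2.48,"dy":15.41,"dz":0.6,"wx":0,"wy":-0.12,"wz":-4.66},{"jaw":10,"dx":2.48,"dy":15.41,"dz":0.6,"wx":0,"wy":-0.12,"wz":-4.66},{"jaw":10,"dx":2.48,"dy":15.41,"dz":0.6,"wx":0,"wy":-0.12,"wz":-4.66},{"jaw":10,"dx":2.48,"dy":15.41,"dz":1.0,"wx":0,"wy":-0.12,"wz":-4.66},{"jaw":10,"dx":2.48,"dy":15.41,"dz":1.4,"wx":0,"wy":-0.12,"wz":-4.66},{"jaw":10,"dx":2.48,"dy":15.41,"dz":1.4,"wx":0,"wy":-0.12,"wz":-4.66},{"jaw":10,"dx":2.48,"dy":15.41,"dz":1.4,"wx":0,"wy":-0.12,"wz":-4.66},{"jaw":10,"dx":2.48,"dy":15.41,"dz":1.4,"wx":0,"wy":-0.12,"wz":-4.66}]' 70
python3 -c "
from h import *
go([.498,-.344,.106],15.7)"
```

```text
t: 9.17
position: [0.4966, -0.3467, 0.2176]
eef_rot: [-3.112, -0.426, 0.003]
force: [0.8, -0.1, -1.3]
finger_gap: 0.0233
t 9.17 pos [ 0.4966 -0.3467  0.2176] yaw 15.58 z [-0.0017 -0.0001 -1.    ] F [ 0.7527 -0.0749 -1.3235] gap 0.0233
d [ 0.089 -0.088  4.463] w [-0.004  0.019 -0.025]
```

```bash
python3 -m crank '[{"jaw":10,"dx":0.09,"dy":-0.09,"dz":1.5,"wx":0,"wy":0,"wz":0},{"jaw":10,"dx":0.09,"dy":-0.09,"dz":3,"wx":0,"wy":0,"wz":0},{"jaw":10,"dx":0.09,"dy":-0.09,"dz":4.1,"wx":0,"wy":0,"wz":0},{"jaw":10,"dx":0.09,"dy":-0.09,"dz":4.4,"wx":0,"wy":0,"wz":0},{"jaw":10,"dx":0.09,"dy":-0.09,"dz":4.4,"wx":0,"wy":0,"wz":0},{"jaw":10,"dx":0.09,"dy":-0.09,"dz":4.4,"wx":0,"wy":0,"wz":0}]' 70
python3 -c "
from h import *
go([.498,-.344,.0985],15.7)
for n,b in(('top',(395,475,205,285)),('side',(325,405,135,215))): snap(n,'m_'+n,*b)"
```

```text
t: 9.67
position: [0.4983, -0.344, 0.1077]
eef_rot: [3.113, 0.426, -0.002]
force: [0.5, -0.3, -1.5]
finger_gap: 0.0232
t 9.67 pos [ 0.4983 -0.344   0.1077] yaw 15.59 z [-0.0015 -0.0002 -1.    ] F [ 0.4637 -0.3087 -1.5004] gap 0.0232
d [-0.009 -0.003  0.367] w [-0.002  0.017 -0.022]
scale 7.5
scale 7.5
```

View pics/m_side.png

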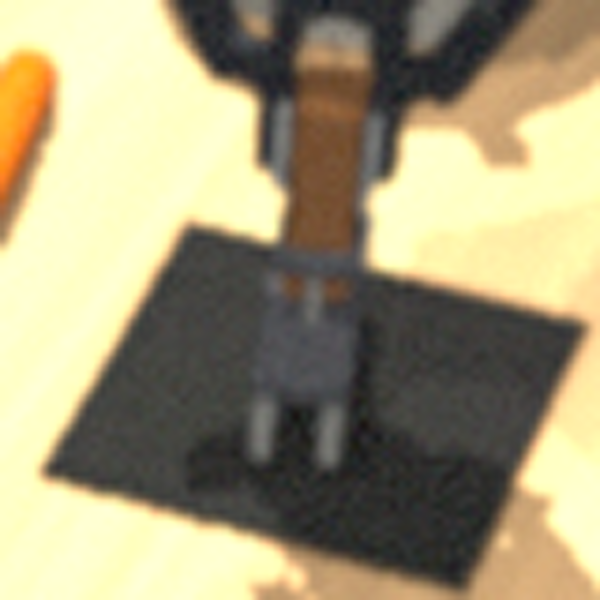

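The rake hovers upright over the middle of the black mat, with its tines at (262,460) and (328,465). Touching down gently.

```bash
python3 -m crank '[{"jaw":10,"dx":0,"dy":0,"dz":0.15,"wx":0,"wy":0.02,"wz":0},{"jaw":10,"dx":0,"dy":0,"dz":0.3,"wx":0,"wy":0.02,"wz":0},{"jaw":10,"dx":0,"dy":0,"dz":0.37,"wx":0,"wy":0.02,"wz":0},{"jaw":10,"dx":0,"dy":0,"dz":0.37,"wx":0,"wy":0.02,"wz":0},{"jaw":10,"dx":0,"dy":0,"dz":0.37,"wx":0,"wy":0.02,"wz":0}]' 70
python3 -c "
from h import *
go([.498,-.344,.0985],15.7)"
```

```text
t: 10.18
position: [0.4996, -0.3451, 0.1009]
eef_rot: [3.109, 0.426, 0.005]
force: [-0.2, 0.2, -2.4]
finger_gap: 0.0234
t 10.18 pos [ 0.4996 -0.3451  0.1009] yaw 15.61 z [ 0.0037 -0.003  -1.    ] F [-0.2289  0.1862 -2.4496] gap 0.0234
d [-0.051 -0.06   0.097] w [ 0.045 -0.031 -0.019]
```

```bash
python3 -m crank '[{"jaw":10,"dx":-0.05,"dy":-0.06,"dz":0.1,"wx":0.04,"wy":-0.03,"wz":0},{"jaw":10,"dx":-0.05,"dy":-0.06,"dz":0.1,"wx":0.04,"wy":-0.03,"wz":0},{"jaw":10,"dx":-0.05,"dy":-0.06,"dz":0.1,"wx":0.04,"wy":-0.03,"wz":0}]' 70
python3 -c "
from h import *
go([.498,-.344,.0985],15.7)"
python3 -m crank '[{"jaw":10,"dx":0,"dy":0,"dz":0.06,"wx":0,"wy":0,"wz":0},{"jaw":10,"dx":0,"dy":0,"dz":0.06,"wx":0,"wy":0,"wz":0}]' 70
python3 -c "
from h import *
go([.498,-.344,.0975],15.7)"
```

```text
t: 10.43
position: [0.4983, -0.3443, 0.099]
eef_rot: [3.111, 0.426, 0.001]
force: [-0.7, 0.1, 1.4]
finger_gap: 0.0233
t 10.43 pos [ 0.4983 -0.3443  0.099 ] yaw 15.60 z [ 0.0007 -0.001  -1.    ] F [-0.6768  0.0647  1.3553] gap 0.0233
d [-0.007 -0.013  0.021] w [ 0.013 -0.005 -0.02 ]
t: 10.6
position: [0.4984, -0.3443, 0.0978]
eef_rot: [3.111, 0.426, 0.001]
force: [-0.3, 0.3, 1.1]
finger_gap: 0.0236
t 10.6 pos [ 0.4984 -0.3443  0.0978] yaw 15.61 z [ 0.001  -0.0012 -1.    ] F [-0.2961  0.3171  1.1061] gap 0.0236
d [-0.011 -0.016  0.011] w [ 0.016 -0.007 -0.018]
```

```bash
python3 -m crank '[{"jaw":32,"dx":0,"dy":0,"dz":0,"wx":0,"wy":0,"wz":0},{"jaw":40,"dx":0,"dy":0,"dz":0,"wx":0,"wy":0,"wz":0},{"jaw":60,"dx":0,"dy":0,"dz":0,"wx":0,"wy":0,"wz":0},{"jaw":85,"dx":0,"dy":0,"dz":0,"wx":0,"wy":0,"wz":0},{"jaw":85,"dx":0,"dy":0,"dz":0,"wx":0,"wy":0,"wz":0},{"jaw":85,"dx":0,"dy":0,"dz":0,"wx":0,"wy":0,"wz":0}]' 70
python3 -m crank '[{"jaw":85,"dx":0,"dy":0,"dz":-0.6,"wx":0,"wy":0,"wz":0},{"jaw":85,"dx":0,"dy":0,"dz":-2,"wx":0,"wy":0,"wz":0},{"jaw":85,"dx":0,"dy":0,"dz":-3.5,"wx":0,"wy":0,"wz":0},{"jaw":85,"dx":0,"dy":0,"dz":-4.4,"wx":0,"wy":0,"wz":0},{"jaw":85,"dx":0,"dy":0,"dz":-4.4,"wx":0,"wy":0,"wz":0}]' 70
python3 -c "
from h import *
toT(0,-120,.22)
for n,b in(('top',(395,475,205,285)),('side',(325,405,135,215))): snap(n,'n_'+n,*b)"
```

```text
t: 11.1
position: [0.4984, -0.3444, 0.0977]
eef_rot: [3.111, 0.426, 0.001]
force: [-0.0, -0.4, 0.2]
finger_gap: 0.0726
t: 11.52
position: [0.5015, -0.3471, 0.2153]
eef_rot: [3.101, 0.425, 0.015]
force: [0.1, 0.1, 1.0]
finger_gap: 0.0726
tray-frame TCP mm [ -25.  -389.9]
t 11.52 pos [ 0.5015 -0.3471  0.2153] yaw 15.61 z [ 0.011  -0.0103 -0.9999] F [0.0564 0.1259 1.0177] gap 0.0726
d [ 5.192 -9.518 -0.269] w [ 0.128 -0.118  4.662]
scale 7.5
scale 7.5
```

View pics/n_side.png

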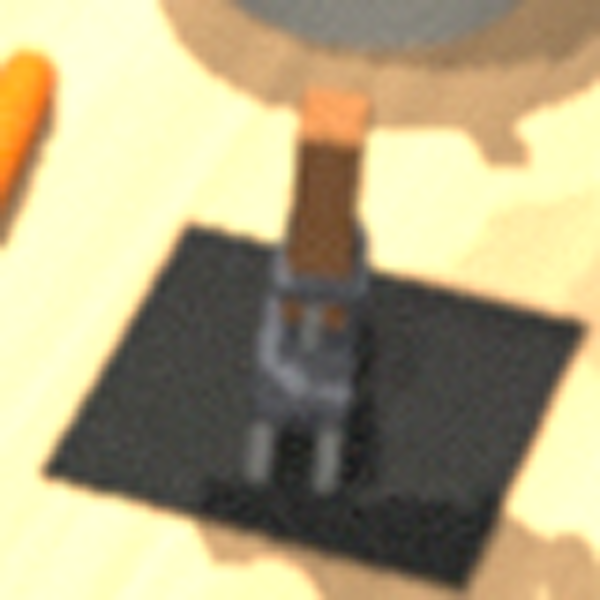

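The rake stands upright and free on the black mat, with its cap at (335,110) and tines at (260,480) and (325,485). Now to behind the push plate.

```bash
python3 -m crank '[{"jaw":20,"dx":5.19,"dy":-9.6,"dz":-0.2,"wx":0.13,"wy":-0.12,"wz":4.66},{"jaw":5,"dx":5.19,"dy":-9.6,"dz":-0.2,"wx":0.13,"wy":-0.12,"wz":4.66},{"jaw":0,"dx":5.19,"dy":-9.6,"dz":-0.2,"wx":0.13,"wy":-0.12,"wz":4.66},{"jaw":0,"dx":5.19,"dy":-9.6,"dz":-0.2,"wx":0.13,"wy":-0.12,"wz":4.66},{"jaw":0,"dx":5.19,"dy":-9.6,"dz":-0.2,"wx":0.13,"wy":-0.12,"wz":4.66},{"jaw":0,"dx":5.19,"dy":-9.6,"dz":-0.2,"wx":0.13,"wy":-0.12,"wz":4.66},{"jaw":0,"dx":5.19,"dy":-9.6,"dz":-0.2,"wx":0.13,"wy":-0.12,"wz":4.66},{"jaw":0,"dx":5.19,"dy":-9.6,"dz":-0.2,"wx":0.13,"wy":-0.12,"wz":4.66}]' 30
python3 -c "
from h import *
toT(0,-122,.084)
snap('side','p1',200,340,180,285)"
```

```text
t: 12.28
position: [0.5585, -0.073, 0.2113]
eef_rot: [-3.125, 0.201, 0.019]
force: [0.0, -0.5, -0.5]
finger_gap: -0.0
tray-frame TCP mm [  -5.2 -110.7]
t 12.28 pos [ 0.5585 -0.073   0.2113] yaw -7.34 z [-0.0116  0.0108 -0.9999] F [ 0.0483 -0.5424 -0.4554] gap -0.0000
d [0.271 0.501 5.085] w [-0.105  0.148  0.071]
scale 5.714285714285714
```

View pics/p1.png

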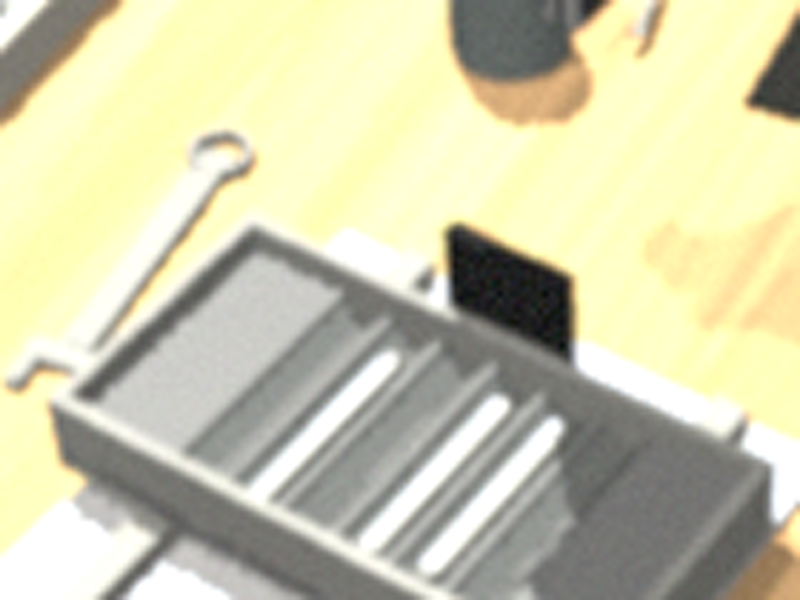

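The three rods lie in three different grooves: (325,425), (435,470) and (490,495). Descending behind the plate.

```bash
python3 -m crank '[{"jaw":0,"dx":0.27,"dy":0.5,"dz":1,"wx":-0.1,"wy":0.15,"wz":0.07},{"jaw":0,"dx":0.27,"dy":0.5,"dz":2.3,"wx":-0.1,"wy":0.15,"wz":0.07},{"jaw":0,"dx":0.27,"dy":0.5,"dz":3.8,"wx":-0.1,"wy":0.15,"wz":0.07},{"jaw":0,"dx":0.27,"dy":0.5,"dz":5.05,"wx":-0.1,"wy":0.15,"wz":0.07},{"jaw":0,"dx":0.27,"dy":0.5,"dz":5.05,"wx":-0.1,"wy":0.15,"wz":0.07},{"jaw":0,"dx":0.27,"dy":0.5,"dz":5.05,"wx":-0.1,"wy":0.15,"wz":0.07}]' 30
python3 -c "
from h import *
toT(0,-90,.084)
snap('side','p2',200,340,180,285)"
```

```text
t: 12.83
position: [0.5589, -0.088, 0.0819]
eef_rot: [3.134, -0.215, -0.012]
force: [-0.0, 0.1, 0.5]
finger_gap: -0.0
tray-frame TCP mm [  -2.8 -125.5]
t 12.83 pos [ 0.5589 -0.088   0.0819] yaw -7.84 z [-0.0075  0.0001 -1.    ] F [-0.0474  0.1062  0.5159] gap -0.0000
d [ 0.109 -1.422 -0.087] w [ 0.011  0.085 -0.028]
scale 5.714285714285714
```

View pics/p2.png

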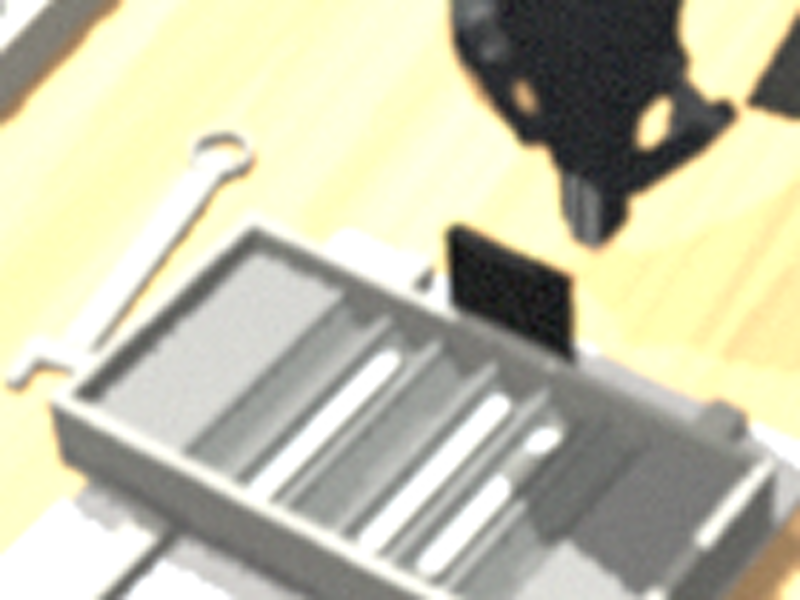

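The shut fingertips are at (595,240), clear behind the plate at (512,290). I'll advance slowly.

```bash
python3 -m crank '[{"jaw":0,"dx":0.11,"dy":-0.5,"dz":0,"wx":0,"wy":0.08,"wz":0},{"jaw":0,"dx":0.11,"dy":-1,"dz":-0.05,"wx":0,"wy":0.08,"wz":0},{"jaw":0,"dx":0.11,"dy":-1.3,"dz":-0.05,"wx":0,"wy":0.08,"wz":0},{"jaw":0,"dx":0.11,"dy":-1.5,"dz":-0.05,"wx":0,"wy":0.08,"wz":0},{"jaw":0,"dx":0.11,"dy":-1.65,"dz":-0.05,"wx":0,"wy":0.08,"wz":0},{"jaw":0,"dx":0.11,"dy":-1.8,"dz":-0.05,"wx":0,"wy":0.08,"wz":0}]' 30
python3 -c "
from h import *
toT(0,0,.084)"
```

```text
t: 13.38
position: [0.5712, -0.0448, 0.087]
eef_rot: [3.13, -0.212, 0.012]
force: [-0.5, -5.0, 2.9]
finger_gap: 0.0002
tray-frame TCP mm [  3.6 -81.1]
t 13.38 pos [ 0.5712 -0.0448  0.087 ] yaw -7.76 z [ 0.0076 -0.0052 -1.    ] F [-0.4527 -4.9601  2.8716] gap 0.0002
d [-0.148 -3.244  0.107] w [ 0.048 -0.094 -0.013]
```

```bash
python3 -m crank '[{"jaw":0,"dx":-0.1,"dy":-0.25,"dz":0.08,"wx":0.05,"wy":-0.09,"wz":0},{"jaw":0,"dx":-0.1,"dy":-0.55,"dz":0.08,"wx":0.05,"wy":-0.09,"wz":0},{"jaw":0,"dx":-0.1,"dy":-0.85,"dz":0.08,"wx":0.05,"wy":-0.09,"wz":0},{"jaw":0,"dx":-0.1,"dy":-1.15,"dz":0.08,"wx":0.05,"wy":-0.09,"wz":0},{"jaw":0,"dx":-0.1,"dy":-1.45,"dz":0.08,"wx":0.05,"wy":-0.09,"wz":0},{"jaw":0,"dx":-0.1,"dy":-1.75,"dz":0.08,"wx":0.05,"wy":-0.09,"wz":0},{"jaw":0,"dx":-0.1,"dy":-2.05,"dz":0.08,"wx":0.05,"wy":-0.09,"wz":0},{"jaw":0,"dx":-0.1,"dy":-2.3,"dz":0.08,"wx":0.05,"wy":-0.09,"wz":0},{"jaw":0,"dx":-0.1,"dy":-2.55,"dz":0.08,"wx":0.05,"wy":-0.09,"wz":0},{"jaw":0,"dx":-0.1,"dy":-2.75,"dz":0.08,"wx":0.05,"wy":-0.09,"wz":0}]' 30
python3 -c "
from h import *
toT(0,15,.085)
snap('top','p3',190,350,155,275)
snap('side','p3s',180,340,200,320)"
```

```text
t: 14.22
position: [0.5784, 0.0237, 0.0851]
eef_rot: [3.134, -0.213, 0.002]
force: [-0.6, -5.0, 2.7]
finger_gap: 0.0
tray-frame TCP mm [  1.5 -12.2]
t 14.22 pos [0.5784 0.0237 0.0851] yaw -7.77 z [ 0.0011 -0.0004 -1.    ] F [-0.6271 -5.0185  2.7195] gap 0.0000
d [-0.062 -1.087  0.002] w [ 0.003 -0.013 -0.014]
scale 5.0
scale 5.0
```

View pics/p3s.png

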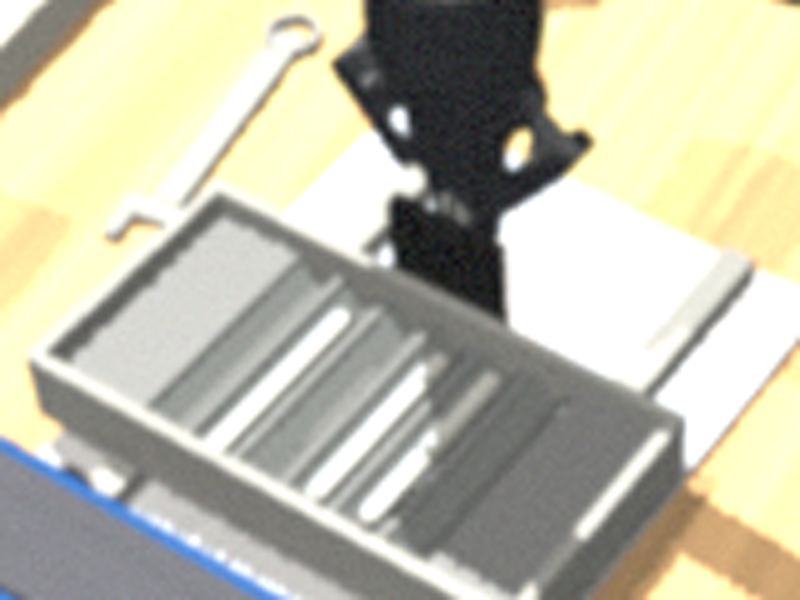

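The tray is moving with the rods still seated, and the gap to the feeder is still open. Slowly on to the stop.

```bash
python3 -m crank '[{"jaw":0,"dx":-0.06,"dy":-0.2,"dz":0,"wx":0,"wy":0,"wz":0},{"jaw":0,"dx":-0.06,"dy":-0.4,"dz":0,"wx":0,"wy":0,"wz":0},{"jaw":0,"dx":-0.06,"dy":-0.55,"dz":0,"wx":0,"wy":0,"wz":0},{"jaw":0,"dx":-0.06,"dy":-0.7,"dz":0,"wx":0,"wy":0,"wz":0},{"jaw":0,"dx":-0.06,"dy":-0.82,"dz":0,"wx":0,"wy":0,"wz":0},{"jaw":0,"dx":-0.06,"dy":-0.9,"dz":0,"wx":0,"wy":0,"wz":0},{"jaw":0,"dx":-0.06,"dy":-0.98,"dz":0,"wx":0,"wy":0,"wz":0}]' 30
python3 -c "
from h import *
toT(0,15,.085)"
python3 -m crank '[{"jaw":0,"dx":0,"dy":-0.08,"dz":0,"wx":0,"wy":0,"wz":0},{"jaw":0,"dx":0,"dy":-0.14,"dz":0,"wx":0,"wy":0,"wz":0}]' 30
python3 -c "
from h import *
toT(0,15,.085)"
```

```text
t: 14.9
position: [0.5796, 0.0487, 0.0844]
eef_rot: [3.134, -0.211, -0.001]
force: [-0.3, -11.1, 0.5]
finger_gap: -0.0001
tray-frame TCP mm [-0.6 12.8]
t 14.9 pos [0.5796 0.0487 0.0844] yaw -7.70 z [-0.0004 -0.0004 -1.    ] F [ -0.3498 -11.0898   0.4858] gap -0.0001
d [ 0.025 -0.089 -0.023] w [0.005 0.004 0.   ]
t: 15.07
position: [0.5796, 0.0488, 0.0845]
eef_rot: [3.127, -0.208, -0.003]
force: [-0.1, -17.9, 1.6]
finger_gap: -0.0002
tray-frame TCP mm [-0.6 12.8]
t 15.07 pos [0.5796 0.0488 0.0845] yaw -7.62 z [-0.0022 -0.0075 -1.    ] F [ -0.0579 -17.8644   1.6323] gap -0.0002
d [ 0.025 -0.088 -0.021] w [0.089 0.013 0.016]
```

It is against the stop: force rose to 18 N with no further motion, at y=+12.8 where about +13 was expected. Backing off and lifting.

```bash
python3 -m crank '[{"jaw":0,"dx":0,"dy":0.3,"dz":0,"wx":0.09,"wy":0,"wz":0},{"jaw":0,"dx":0,"dy":1.2,"dz":0,"wx":0.09,"wy":0,"wz":0},{"jaw":0,"dx":0,"dy":2.4,"dz":-1,"wx":0.09,"wy":0,"wz":0},{"jaw":0,"dx":0,"dy":3.8,"dz":-2.4,"wx":0.09,"wy":0,"wz":0},{"jaw":0,"dx":0,"dy":5,"dz":-4,"wx":0.09,"wy":0,"wz":0},{"jaw":0,"dx":-1,"dy":6,"dz":-5.5,"wx":0.09,"wy":0,"wz":0},{"jaw":0,"dx":-2.5,"dy":6.6,"dz":-6,"wx":0.09,"wy":0,"wz":0},{"jaw":0,"dx":-4,"dy":7,"dz":-6,"wx":0.09,"wy":0,"wz":0},{"jaw":0,"dx":-4,"dy":7,"dz":-6,"wx":0.09,"wy":0,"wz":0}]' 30
python3 -c "
from h import *
toT(0,15,.085)
snap('top','f',190,350,155,275)
snap('side','fs',140,300,210,330)"
```

```text
t: 15.82
position: [0.4548, -0.11, 0.2375]
eef_rot: [-3.133, 0.211, 0.001]
force: [0.7, 0.2, 0.6]
finger_gap: 0.0002
tray-frame TCP mm [-103.  -161.2]
t 15.82 pos [ 0.4548 -0.11    0.2375] yaw -7.70 z [-0.0007  0.002  -1.    ] F [0.717  0.2023 0.5989] gap 0.0002
d [ 4.127 -7.038  6.111] w [-0.022  0.011  0.   ]
scale 5.0
scale 5.0
```

View pics/f.png

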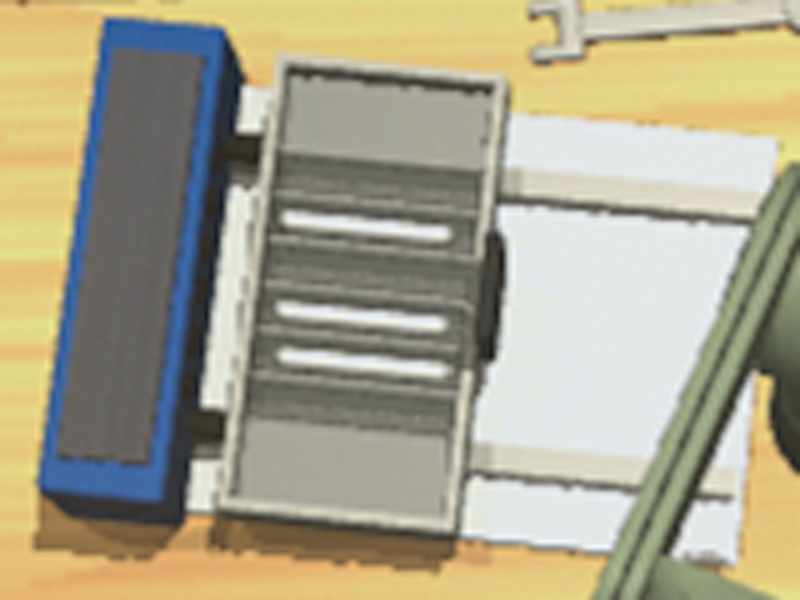

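View pics/fs.png

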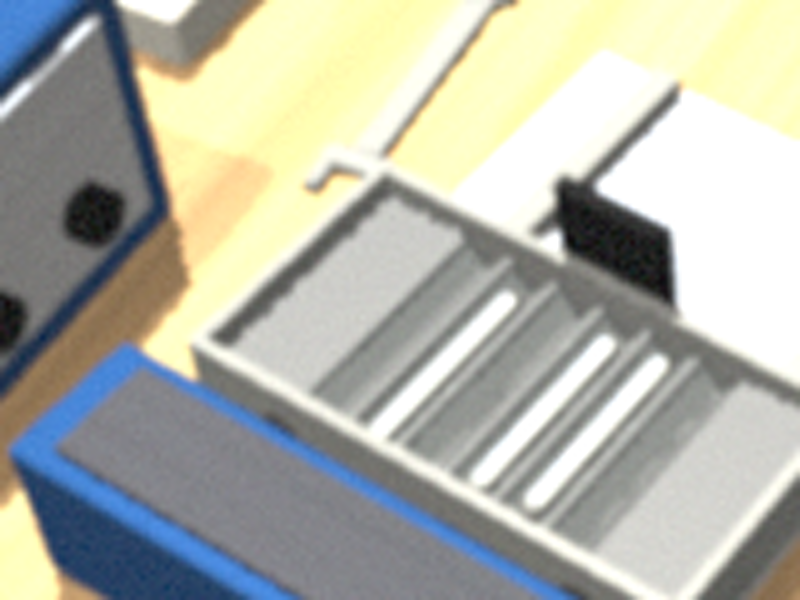

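View pics/f_full.png

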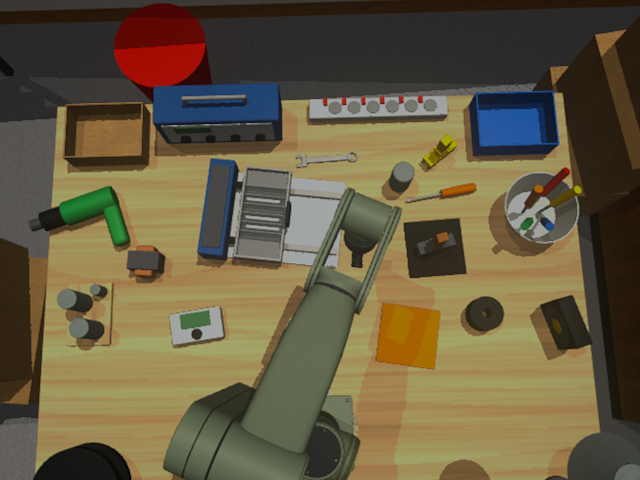

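View pics/fs_full.png

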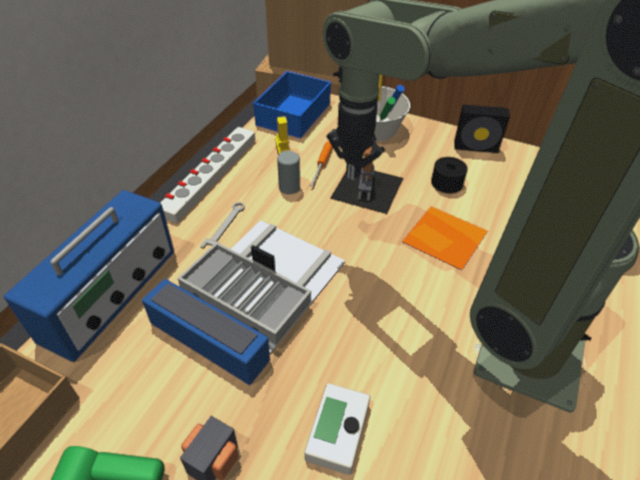

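The tray touches the two black stops at about (258,150) and (228,430). The rods are in grooves +39, -13 and -39. The rake stands on the mat and the bystanders look unmoved. Checking the tray's travel and the rod positions in numbers.

Run:
```python
from h import *
b=np.radians(-7.7);N=np.array([[np.cos(b),-np.sin(b)],[np.sin(b),np.cos(b)]])
c=lambda x,y:(190+x/5-.4,155+y/5-.4)
for A,B in (((458,75),(279,56)),((683,95),(508,77)),((636,552),(460,534)),((398,530),(219,510))):
    print(N.T@(onz("top",c(*B),.06)-onz("top",c(*A),.06))[:2]*1000)
P=[onz("top",c(*q),.06)[:2] for q in((279,56),(508,77),(460,534),(219,510))];M=np.mean(P,0)
for e in (((288,217),(446,234)),((283,308),(442,324)),((281,354),(444,370))):
    print([(N.T@(onz("top",c(*q),.0405)[:2]-M)*1000).round(1) for q in e])
a=cv2.imread("pics/top0.png").astype(int);f=cv2.imread("pics/f_full.png").astype(int)
d=np.abs(a-f).max(2)
for n,(x0,x1,y0,y1) in dict(wrench=(293,360,148,170),cap=(388,416,160,195),screw=(418,480,180,206),spool=(462,508,290,335),meter=(166,226,304,348),transf=(124,168,244,280),yellow=(420,460,134,170)).items(): print(n,(d[y0:y1,x0:x1]>40).sum())
```

```text
[  0.4368 101.0174]
[ 0.0963 98.2223]
[-0.4713 95.8525]
[ 0.4407 98.1186]
[array([42.2, 51.7]), array([ 41.9, -37.6])]
[array([-10.1,  47.6]), array([ -9.7, -41.6])]
[array([-36.3,  45.3]), array([-35.6, -45.9])]
wrench 0
cap 0
screw 0
spool 0
meter 0
transf 0
yellow 0
```

```bash
python3 -c "
from bench import manip,readout
print(readout.read_state()['t']); print(manip.job_done())"
```

```text
15.9167
the job is handed in; nothing more can be done
None
```

The job is done as asked and was handed in at 15.9 s of the 61 s allowed. I raked the tray in one slow stroke, from the +x ledge to the -x ledge with the tips about 2 mm above the crests. Then I stood the rake on the black mat, let go of it, and pushed the tray to its stop with the shut fingers on the push plate.

**Rods:** all three lie parallel in separate grooves, at about +39, -13 and -39 mm. They measured a steady 3 mm to +x of these centres, which is about the error of my image measurements. The gripper never touched them.

**Rake:** the last pictures show it upright and free on the black mat.

**Tray:** it stopped dead against the stop, with no further motion as the push rose to 18 N. The pictures show it touching both black stops. The rim corners gave 96 to 101 mm of travel (mean 98), slightly under the nominal 100, which I put down to pixel error.

**Bystanders:** before and after pictures show no change at the wrench, capacitor, screwdriver, spool, meter, transformer or the yellow rake. The highest force I saw reported was about 18 N.

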